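Aim the work light at a bearing cap set up for inspection

ROBOT

A 6-joint arm with a two-finger parallel gripper is mounted at the origin on a cart in front of the work surface, level with it; the furniture and walls round the work are solid. World frame = base frame: x ahead of the robot, y to its left, z up, the work surface at z = 0. Lengths are in m, angles in rad, forces in N, time in s.
With the tool pointing down it reaches from about 0.425 to 0.95 m from the base axis. Payload 14.7 kg.
Tool frame: the origin (TCP) lies at the centre of the arm's flange, where the gripper is bolted on; the fingertips stand 173 mm ahead of it and the grasp point (between the pads) lies 155 mm ahead of it; z points along the fingers, y is the line along which they close (so a half turn about z gives the same grasp; the last joint's range is limited). The gripper opens to 85 mm and grips with 20 to 120 N. Pads are 22 mm wide; open, the fingers measure 114 mm over their backs; the gripper's body (76 mm by 85 mm) begins 54 mm behind the grasp point. The pads swing forward as they close: fully open they stand 13 mm farther back than shut.
Start: joints at [1.08, 0.48, 1.596, -0, 1.065, -0.047], TCP at [0.279, 0.587, 0.405] pointing down, gripper open.
Joint ranges: [-2.75, 2.75], [-0.82, 2.05], [0.23, 2.67], [-1.56, 4.7], [0.09, 2.69], [-2.92, 2.92]. Speed limits (rad/s): [1.89, 1.89, 2.39, 3.01, 3.01, 3.01].

INTERFACE

Orientations are given as a rotation vector (axis times angle).
In Python, from bench import get_state, optics, job gives the robot as it stands. The module is installed in compiled form; this text tells all that it offers.
- The arm moves only by the shell command python3 -m handwheel 'ROWS'. ROWS is JSON, a list of rows, each a list of 7 numbers: the opening, from -1 (shut) to 1 (fully open), then the shift along the tool's x, y, z each as a share of 20 mm, from -1 to 1, then the turn, a rotation vector about the tool's x, y, z each as a share of pi/2 rad, from -1 to 1. In form: [[hand, dx, dy, dz, wx, wy, wz], ...]. A call has 1 to 8 rows; each row shifts and turns the commanded pose from where the row before left it, along the tool's axes as they then stand; what a row does not reach is not made up. A row lasts 1/12 s, in which the tool goes at most 41.7 mm and 7.16 degrees, less where a joint would pass 70% of its speed; a pose out of reach is approached as far as the arm can. A call with a number of a shift or a turn outside -1 to 1 is refused whole. A call with a gripper value outside its range is refused whole. The fingers move at their own pace and stop on an object; the grip force is fixed at half the most. Time passes only in rows, so rows that do not move let the fingers close. It gives the time, the measured TCP pose, the force, the opening and the grip force at its end, in the units of the state.
- get_state(): the state, without advancing time (a new reading comes with each control period).
- optics.camera(name): name is "side" or "top"; returns the picture (384x512x3 uint8, blue, green, red); there is no depth.
- optics.camera_params(name): a dict with "intrinsics" (3x3 intrinsics, pixels), "T" (4x4, takes a point from camera to world coordinates). Camera axes: x right, y down, z forward; pixel columns grow to the right and rows downward; lengths in m; the calibration is good to about 2 mm. A picture is of the moment at which its call begins. camera_params takes no time and is no camera call.
- job.close_job(): hands the job in; it is judged then, once.
The state is a dict: "clock": time; "qpos": joint angles; "qvel": joint speeds; "effort": joint torques, N m; "tcp_pos": TCP position; "ee_rot": TCP orientation; "wrist_force": force on the tool from outside, world axes, zero at the start; "wrist_torque": the same for the moment, N m; "grip_width": opening from 0.0 (shut) to 1.0 (fully open); "finger_force": force on a finger pad.
Only numpy, scipy, OpenCV 4.12 (cv2) and the standard library are available. Lean on these libraries where they do the work, as an engineer would, in place of code of your own. Each camera call takes 0.05 s, during which the arm holds its last target. There are 200 camera calls.

TASK

Set up the bearing cap for inspection: stand it on its two feet in the middle of the small steel plate, with one of its broad arch-shaped faces turned towards the work light. Swivel and tilt the light by the grip blade on its head so that it shines straight at the middle of the cap, and leave the piston and the loose ball bearing where they are.

Things in the scene. Friction and masses are not known exactly. Their poses are not given: they have to be found in the camera images.
- cap: Engine main bearing cap, a brown-grey cast arch 22 mm thick (its x), 68 mm wide (its y), 34 mm high (z), 0.08 to 0.17 kg, standing on the bench on its two feet with the arch up. Origin: centre of the underside (between the feet, at the height of their soles). Its two broad arch-shaped faces look along +x and -x and are the ones to grip.
- cap_middle (a point): Middle of the bearing cap, 17 mm above its origin; this is the point to aim the light at. Axes as the cap's.
- plate: Square steel plate 110 x 110 x 12 mm screwed to the bench, two scribed lines cross in its middle. Origin: centre of its underside; its top is 12 mm higher.
- lamp: Foot of the work light, screwed to the bench: round flange 116 mm across and a column 30 mm thick; it does not move. Origin: centre of the underside, on the vertical swivel axis. On the column turns a fork 134 mm wide over its arms (146 mm over its two pivot knobs), whose arms reach 190 mm above the bench.
- light_pivot (a point): Centre of the lamp head (box 50 deep x 112 wide x 70 mm high between the fork's arms), where the tilt axis crosses the swivel axis, 175 mm above the bench; stays in place at every setting. Axes are the head's: +x is where the light shines (the white lens lies 29 mm out along it), y runs along the tilt axis, z points out of the head's top.
- light_grip (a point): Grip point of the black blade on top of the lamp head, 62 mm from the pivot along the head's z (axes as the head's). The blade is flat, 10 mm thick (x), 76 mm wide (y), and spans 35 to 80 mm from the pivot along z. It leans with the head: pinch it across its thickness, tool in line with it, and turn the tool with it.
- lamp_swivel (a joint): Swivel of the fork and head about the vertical column, rad, counter-clockwise from above positive, -1.3 to 1.3; stays where it is left (friction 0.15 Nm).
- lamp_tilt (a joint): Tilt of the lamp head, rad: 0 shines level, positive shines downward, -0.35 to 1.2; stays where it is left (friction 0.30 Nm).
- piston: Bystander: grey piston, 68 mm across, 60 mm high, standing on the bench. Origin: centre of the underside.
- bearing: Bystander: steel ball bearing ring, 52 mm across, 15 mm high, lying flat. Origin: centre of the underside.
Not all that is in view belongs to the job. Of the things that look like the cap, the largest one is meant.

How it is judged:
At the end, for the whole second after the job is handed in: Cap at rest, upright within 0.1 rad, on the plate within 20 mm of its middle along each plate axis, broad face to the light within 0.26 rad; the line the light shines along passes the cap's middle within 20 mm in the lamp head's y and z; both lamp joints are still (x of cap in the frame of plate between -0.02 and 0.02 m and y of cap in the frame of plate between -0.02 and 0.02 m and z of cap in the frame of plate between 0.009 and 0.016 m and angle between cap's own z axis and vertical below 0.1 rad and angle between the y axis of cap and the y axis of light_pivot, either way round below 0.26 rad and y of cap_middle in the frame of light_pivot between -0.02 and 0.02 m and z of cap_middle in the frame of light_pivot between -0.02 and 0.02 m and x of cap_middle in the frame of light_pivot above 0.08 m and linear speed of cap below 0.02 m/s and velocity of joint lamp_swivel between -0.05 and 0.05 rad/s and velocity of joint lamp_tilt between -0.05 and 0.05 rad/s); the robot touches nothing.
It fails at once if The piston is pushed more than 20 mm from its place (distance of piston from where it was at the start of the episode above 0.02 m).
It fails at once if The ball bearing is pushed more than 20 mm from its place (distance of bearing from where it was at the start of the episode above 0.02 m).
It also fails if it takes over 54 s, if anything falls off the work surface, if the arm or the gripper's body presses on something with over 40 N, if the wrist force passes 120 N, or if a joint passes its speed limit or range.

## Working session

There is one attempt and no reset: what is moved stays moved. The work goes in short steps, Python scripts to look and compute and a shell command to move; the robot and the scene stay as the last step left them, time stands still between calls to the robot, and variables do not carry over. Pictures are saved under pics/ and viewed, at most 10 in all, crops included, and the job is handed in when it is done.

```bash
mkdir -p pics
python3 - <<'E'
from bench import get_state, optics
import cv2,numpy as np
for n in("top","side"):
    im=optics.camera(n); cv2.imwrite(f"pics/{n}0.png",im)
    p=optics.camera_params(n); print(n,np.round(p["intrinsics"],1).tolist(),np.round(p["T"],4).tolist())
s=get_state(); print({k:np.round(v,3).tolist() for k,v in s.items()})
E
```

```text
top [[416.7, 0.0, 262.6], [0.0, 416.7, 189.8], [0.0, 0.0, 1.0]] [[-0.0016, -0.9942, 0.1075, 0.5106], [-0.9997, 0.0044, 0.0256, -0.1279], [-0.026, -0.1074, -0.9939, 1.0477], [0.0, 0.0, 0.0, 1.0]]
side [[454.5, 0.0, 253.6], [0.0, 454.5, 199.4], [0.0, 0.0, 1.0]] [[0.9989, 0.0316, -0.0332, 0.6209], [0.0426, -0.3742, 0.9264, -1.0798], [0.0168, -0.9268, -0.3751, 0.5429], [0.0, 0.0, 0.0, 1.0]]
{'clock': 0.1, 'qpos': [1.08, 0.481, 1.597, 0.0, 1.065, -0.047], 'qvel': [0.001, -0.003, -0.003, 0.0, -0.001, 0.0], 'effort': [0.001, -95.227, -43.104, 0.0, 0.005, 0.0], 'tcp_pos': [0.279, 0.587, 0.404], 'ee_rot': [-0.691, -3.064, 0.002], 'wrist_force': [-0.143, -0.45, 0.168], 'wrist_torque': [-0.03, -0.037, -0.004], 'finger_force': 0.0, 'grip_width': 0.997}
```

View pics/top0.png

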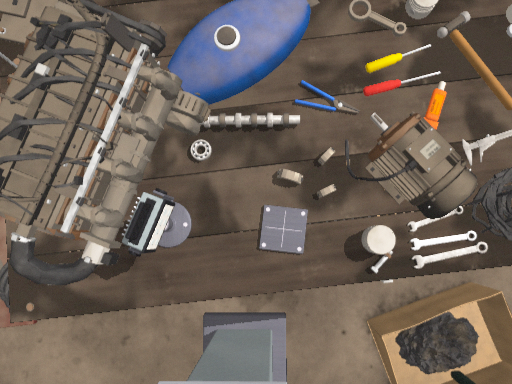

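View pics/side0.png

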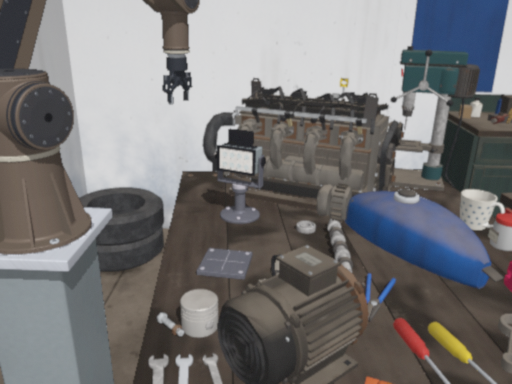

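Top view candidates for the cap are three small arches at (289,177), (326,156) and (327,191); the largest is (289,177). The plate is at (284,229), the lamp head at (147,222), the piston at (379,240), and the bearing at (201,150). In the side view the lens is at (236,160), and the caps are hidden behind the motor.

```bash
cat > h.py <<'E'
import numpy as np,cv2
from bench import optics,get_state
def ray(n,u,v):
    p=optics.camera_params(n);T=np.array(p["T"]);d=T[:3,:3]@np.linalg.inv(p["intrinsics"])@[u,v,1];return T[:3,3],d
def onz(n,u,v,z):
    o,d=ray(n,u,v);return o+d*(z-o[2])/d[2]
def proj(n,P):
    p=optics.camera_params(n);T=np.linalg.inv(p["T"]);q=np.array(p["intrinsics"])@(T[:3,:3]@P+T[:3,3]);return q[:2]/q[2]
E
python3 - <<'E'
from h import *
im=cv2.imread("pics/top0.png")
a=cv2.resize(im[140:205,255:345],None,fx=6,fy=6,interpolation=cv2.INTER_CUBIC)
b=cv2.resize(im[185:260,115:195],None,fx=5,fy=5,interpolation=cv2.INTER_CUBIC)
c=np.zeros((390,800,3),np.uint8); c[:390,:400]=cv2.resize(a,(540,390))[:, :400]; c[:375,400:]=b; 
cv2.imwrite("pics/crop.png",c)
for n,u,v,z in[("cap",289,177,.034),("s1",326,156,.03),("s2",327,191,.03),("plate",285,229,.012),("piston",379,240,.06),("bearing",201,150,.015),("lampfoot?",165,227,.0)]: print(n,onz(n and "top",u,v,z).round(3))
E
```

```text
cap [ 0.652 -0.167  0.034]
s1 [ 0.704 -0.258  0.03 ]
s2 [ 0.617 -0.259  0.03 ]
plate [ 0.525 -0.156  0.012]
piston [ 0.498 -0.374  0.06 ]
bearing [0.724 0.054 0.015]
lampfoot? [0.531 0.145 0.   ]
```

View pics/crop.png

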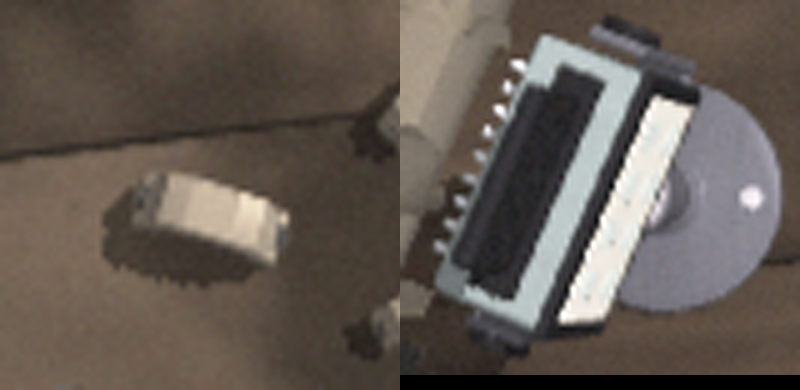

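The crop shows one plain, 3:1 brown-grey arch, clearly larger than the two partly seen at the right edge, so this is the cap. The lamp's lens is visible on its right-hand side, so it faces roughly −y. Now I'll take precise measurements with masks.

Run:
```python
from h import *
top=cv2.imread("pics/top0.png");side=cv2.imread("pics/side0.png")
# cap
hsv=cv2.cvtColor(top,cv2.COLOR_BGR2HSV)
def big(m,box):
    M=np.zeros_like(m);x0,y0,x1,y1=box;M[y0:y1,x0:x1]=m[y0:y1,x0:x1]
    c=max(cv2.findContours(M,cv2.RETR_EXTERNAL,cv2.CHAIN_APPROX_NONE)[0],key=cv2.contourArea);return c
m=(top.max(2)>105).astype(np.uint8)
c=big(m,(268,160,310,195)); r=cv2.minAreaRect(c); print("cap",r,cv2.contourArea(c))
for z in(.0,.02,.034): 
    P=np.array([onz("top",*q,z) for q in cv2.boxPoints(r)]); print(z,P[:,:2].round(4).tolist(),P.mean(0).round(4))
# plate
m=cv2.inRange(hsv,(100,15,80),(150,120,255)); c=big(m,(250,195,318,262)); r=cv2.minAreaRect(c)
P=np.array([onz("top",*q,.012) for q in cv2.boxPoints(r)]);print("plate",P.round(4).tolist(),P.mean(0).round(4),np.linalg.norm(np.diff(P,axis=0),axis=1))
# lens
def lens(im,box,n):
    m=(im.min(2)>185).astype(np.uint8);m=cv2.morphologyEx(m,cv2.MORPH_CLOSE,np.ones((5,5)))
    c=big(m,box);h=cv2.convexHull(c);a=h
    for e in np.arange(.5,8,.25):
        a=cv2.approxPolyDP(h,e,True)
        if len(a)<=4:break
    print(n,cv2.contourArea(c),a[:,0].tolist(),cv2.minAreaRect(c))
lens(top,(140,195,180,255),"top");lens(side,(212,140,262,182),"side")
# flange
P0=onz("top",168.4,224.5,.008);print("flange",P0)
m=cv2.inRange(hsv,(100,10,70),(150,110,200));c=big(m,(166,195,196,252))[:,0]
hull=cv2.convexHull(c)[:,0];pts=hull[(hull[:,0]>172)]
A=np.array([onz("top",*q,.008)[:2] for q in pts]);s=np.linalg.lstsq(np.c_[2*A,np.ones(len(A))],(A**2).sum(1),rcond=None)[0];print("fit",s[:2],np.sqrt(s[2]+s[0]**2+s[1]**2))
# engage pivot knob midpoint
print("knobs",onz("top",115+230/5,185+50/5,.175),onz("top",115+105/5,185+330/5,.175))
v=np.zeros((600,800,3),np.uint8);v[:]=cv2.resize(side[100:235,190:370],(800,600),interpolation=cv2.INTER_CUBIC);cv2.imwrite("pics/sidecrop.png",v)
```

```text
cap ((285.0, 179.0), (30.0, 34.0), 90.0) 467.0
0.0 [[0.6899, -0.1148], [0.6894, -0.2012], [0.6128, -0.2003], [0.6132, -0.1146]] [ 0.6513 -0.1577  0.    ]
0.02 [[0.6865, -0.115], [0.686, -0.1998], [0.6109, -0.1989], [0.6112, -0.1148]] [ 0.6486 -0.1571  0.02  ]
0.034 [[0.6841, -0.1152], [0.6836, -0.1988], [0.6095, -0.1979], [0.6098, -0.115]] [ 0.6468 -0.1567  0.034 ]
plate [[0.4782, -0.0918, 0.012], [0.586, -0.104, 0.012], [0.5736, -0.2118, 0.012], [0.4663, -0.1985, 0.012]] [ 0.526  -0.1516  0.012 ] [0.10849376 0.1085556  0.10807422]
top 823.0 [[172, 208], [156, 246], [140, 248], [140, 197]] ((156.0, 221.5), (53.0, 32.0), 90.0)
side 580.5 [[218, 140], [250, 153], [250, 171], [221, 167]] ((233.71621704101562, 155.20269775390625), (37.31856918334961, 27.783428192138672), 9.462322235107422)
flange [0.53674548 0.13483396 0.008     ]
fit [0.53873189 0.13416081] 0.05622822810243809
knobs [0.59486244 0.10982145 0.175     ] [0.47747531 0.1595267  0.175     ]
```

View pics/sidecrop.png

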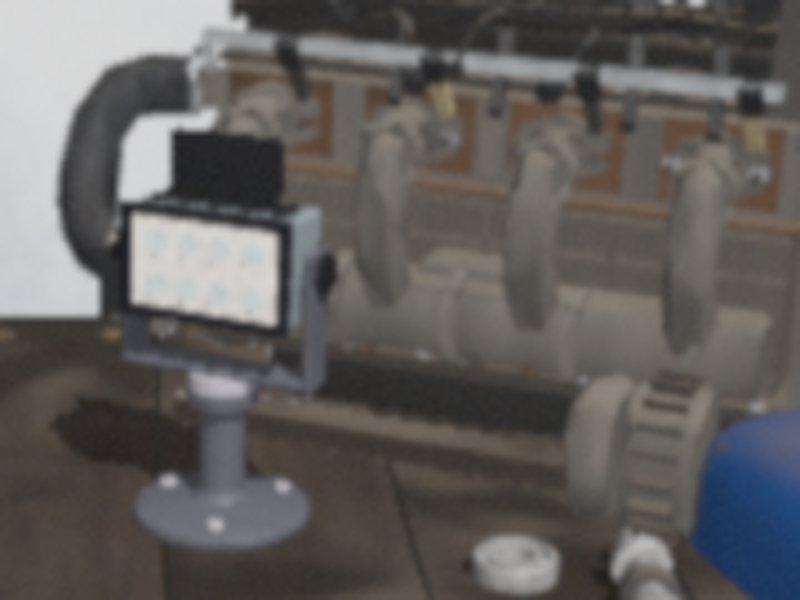

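In the side crop the lens corners are at about (128,210), (283,235), (280,328) and (132,300), with the blade above the head at (172–283, 132–205). The fork knobs are at (115,240) and (326,275). I'll triangulate the lens and refine the cap.

Run:
```python
from h import *
top=cv2.imread("pics/top0.png")
S=[(128,210),(283,235),(280,328),(132,300)];S=[(190+x/4.444,100+y/4.444) for x,y in S]
T=[(560,320),(660,95),(698,105),(605,325)];T=[(115+(x-400)/5,185+y/5) for x,y in T]
P=[]
for s,t in zip(S,T):
    o1,d1=ray("side",*s);o2,d2=ray("top",*t)
    k=np.linalg.lstsq(np.c_[d1,-d2],o2-o1,rcond=None)[0];a=o1+d1*k[0];b=o2+d2*k[1];P.append((a+b)/2);print(P[-1].round(4),np.linalg.norm(a-b).round(4))
P=np.array(P);C=P.mean(0);y=(P[1]+P[2]-P[0]-P[3])/2;z=(P[0]+P[1]-P[2]-P[3])/2
print("C",C.round(4),"w",np.linalg.norm(y),"h",np.linalg.norm(z));x=np.cross(y,z);x/=np.linalg.norm(x);print("x",x.round(3),"pivot",(C-.029*x).round(4),"yaw",np.arctan2(x[1],x[0]),"tilt",-np.arcsin(x[2]))
lab=cv2.cvtColor(top,cv2.COLOR_BGR2LAB)
for th in(115,125,135,145):
    m=(top.max(2)>th).astype(np.uint8);M=np.zeros_like(m);M[164:190,272:308]=m[164:190,272:308]
    n,l,st,ce=cv2.connectedComponentsWithStats(M);i=l[177,289]
    c=cv2.findContours((l==i).astype(np.uint8),0,1)[0][0];r=cv2.minAreaRect(c);B=cv2.boxPoints(r);Q=np.array([onz("top",*q,.03) for q in B])
    e=Q[1]-Q[0];f=Q[2]-Q[1];L=e if np.linalg.norm(e)>np.linalg.norm(f) else f
    print(th,i,st[i].tolist(),np.round(r[0],1),Q.mean(0).round(4),np.linalg.norm(e).round(3),np.linalg.norm(f).round(3),"yawY",np.arctan2(L[1],L[0]).round(3),"m",[onz("top",*ce[i],.03).round(4).tolist()])
H=[(280.8,168.7),(303.3,175),(300.3,184.7),(277.5,177.5)];Q=np.array([onz("top",*q,.03) for q in H]);L=Q[1]+Q[2]-Q[0]-Q[3];print("hand",Q.mean(0),np.linalg.norm(L)/2,np.arctan2(L[1],L[0]))
```

```text
[0.481  0.1271 0.2054] 0.0032
[0.5753 0.0896 0.2029] 0.0034
[0.5749 0.0877 0.1446] 0.0027
[0.48   0.1254 0.1475] 0.0029
C [0.5278 0.1074 0.1751] w 0.10184255092295666 h 0.058108056071036356
x [-0.368 -0.929  0.033] pivot [0.5385 0.1344 0.1741] yaw -1.9479019553676922 tilt -0.033034524499190726
115 1 [272, 165, 31, 19, 256] [286.6 172.7] [ 0.6628 -0.1609  0.03  ] 0.029 0.079 yawY -1.903 m [[0.6605, -0.164, 0.03]]
125 2 [281, 169, 22, 15, 187] [291.7 175.6] [ 0.6557 -0.1733  0.03  ] 0.024 0.051 yawY -1.902 m [[0.6562, -0.1732, 0.03]]
135 2 [281, 169, 22, 15, 182] [291.8 175.2] [ 0.6564 -0.1736  0.03  ] 0.023 0.051 yawY -1.924 m [[0.6565, -0.1732, 0.03]]
145 1 [282, 169, 21, 14, 173] [291.8 175.1] [ 0.6568 -0.1736  0.03  ] 0.021 0.051 yawY -1.902 m [[0.6568, -0.1731, 0.03]]
hand [ 0.65337513 -0.17034439  0.03      ] 0.058085622873685336 -1.8688961007568798
```

Lamp pivot measures (0.5385, 0.134, 0.174), against a stated height of 175 mm and matching the flange fit. Beam yaw is −1.948 and tilt −0.03. The cap is at (0.6555, −0.173) with its long axis at yaw −1.90, and the plate is at (0.526, −0.153). I'll do the lamp first because it is nearest the start pose, and make a planner that prints shifts in tool axes.

```bash
cat > plan.py <<'E'
import sys,numpy as np
from scipy.spatial.transform import Rotation as R
from bench import get_state
# tool target: grasp point g (x,y,z), yaw of tool y, lean of tool about its own x
def rot(yaw,lean=0.):
    y=np.array([np.cos(yaw),np.sin(yaw),0]);z=np.array([0,0,-1.]);x=np.cross(y,z)
    return R.from_matrix(np.c_[x,y,z])*R.from_rotvec([lean,0,0])
def plan(g,yaw,lean=0.):
    s=get_state();r0=R.from_rotvec(s["ee_rot"]);rt=rot(yaw,lean)
    t=np.array(g)-.155*rt.as_matrix()[:,2]
    print("shift rows(20mm) in present axes",(r0.inv().apply(t-s["tcp_pos"])/.02).round(2),"turn share",((r0.inv()*rt).as_rotvec()/(np.pi/2)).round(3),"tcp target",t.round(3))
    print("t",round(s["clock"],2),"grasp pt",(s["tcp_pos"]+r0.apply([0,0,.155])).round(4),"q",np.round(s["qpos"],2),"F",np.round(s["wrist_force"],1))
if __name__=="__main__": a=[float(v) for v in sys.argv[1:]];plan(a[:3],*a[3:])
E
python3 -c "
from h import *
for v in(85,100,130):
  for y in(.25,.4,.5):
    o,d=ray('side',330,v);print(v,y,(o+d*(y-o[1])/d[1]).round(3))"
python3 plan.py .5385 .136 .345 1.19; python3 plan.py .279 .587 .40 1.127
```

```text
85 0.25 [0.785 0.25  0.363]
85 0.4 [0.804 0.4   0.343]
85 0.5 [0.816 0.5   0.329]
100 0.25 [0.788 0.25  0.321]
100 0.4 [0.807 0.4   0.296]
100 0.5 [0.82  0.5   0.279]
130 0.25 [0.795 0.25  0.233]
130 0.4 [0.815 0.4   0.198]
130 0.5 [0.828 0.5   0.175]
shift rows(20mm) in present axes [-21.4  -14.79  -4.78] turn share [-0.001 -0.    -0.04 ] tcp target [0.538 0.136 0.5  ]
t 0.1 grasp pt [0.2789 0.5867 0.2491] q [ 1.08  0.48  1.6   0.    1.07 -0.05] F [-0.1 -0.5  0.2]
shift rows(20mm) in present axes [ 0.   -0.   -7.54] turn share [-0.001 -0.    -0.   ] tcp target [0.279 0.587 0.555]
t 0.1 grasp pt [0.2789 0.5867 0.2491] q [ 1.08  0.48  1.6   0.    1.07 -0.05] F [-0.1 -0.5  0.2]
```

```bash
python3 -m handwheel '[[1,0,0,-1,0,0,-0.04],[1,0,0,-1,0,0,0],[1,0,0,-1,0,0,0],[1,0,0,-1,0,0,0],[1,0,0,-1,0,0,0],[1,0,0,-1,0,0,0],[1,0,0,-1,0,0,0],[1,-0.5,-0.3,-1,0,0,0]]'
python3 -m handwheel '[[1,-1,-0.7,0,0,0,0],[1,-1,-0.7,0,0,0,0],[1,-1,-0.7,0,0,0,0],[1,-1,-0.7,0,0,0,0],[1,-1,-0.7,0,0,0,0],[1,-1,-0.7,0,0,0,0],[1,-1,-0.7,0,0,0,0],[1,-1,-0.7,0,0,0,0]]'
python3 plan.py .5385 .136 .345 1.19
```

```text
clock: 0.77
tcp_pos: [0.2853, 0.5785, 0.5652]
ee_rot: [-0.593, -3.084, 0.0]
wrist_force: [0.6, 0.6, -0.8]
grip_width: 0.999
finger_force: 0.0
clock: 1.43
tcp_pos: [0.3934, 0.4132, 0.5644]
ee_rot: [-0.595, -3.084, 0.001]
wrist_force: [-0.4, -0.5, 0.6]
grip_width: 1.003
finger_force: 0.0
shift rows(20mm) in present axes [-11.89 -10.17   3.22] turn share [-0. -0. -0.] tcp target [0.538 0.136 0.5  ]
t 1.43 grasp pt [0.3934 0.4131 0.4094] q [ 0.76  0.24  1.56 -0.    1.34 -0.43] F [-0.4 -0.5  0.6]
```

```bash
python3 -m handwheel '[[1,-1,-0.85,0,0,0,0],[1,-1,-0.85,0,0,0,0],[1,-1,-0.85,0,0,0,0],[1,-1,-0.85,0,0,0,0],[1,-1,-0.85,0,0,0,0],[1,-1,-0.85,0,0,0,0],[1,-1,-0.85,0,0,0,0],[1,-1,-0.85,0,0,0,0]]'
python3 -m handwheel '[[1,-1,-0.85,0.4,0,0,0],[1,-1,-0.85,0.4,0,0,0],[1,-1,-0.85,0.8,0,0,0],[1,0,0,0.8,0,0,0],[1,0,0,0.8,0,0,0],[1,0,0,0,0,0,0],[1,0,0,0,0,0,0]]'
python3 plan.py .5385 .136 .237 1.19
python3 - <<'E'
from h import *
im=optics.camera("side")[70:240,150:350];a=cv2.resize(im,None,fx=3,fy=3)
b=cv2.resize(optics.camera("top")[180:260,110:200],None,fx=2,fy=2)
cv2.imwrite("pics/l1.png",a)
E
```

```text
clock: 2.1
tcp_pos: [0.4913, 0.2273, 0.5645]
ee_rot: [-0.595, -3.084, 0.0]
wrist_force: [0.1, 0.5, -0.2]
grip_width: 1.005
finger_force: 0.0
clock: 2.68
tcp_pos: [0.5276, 0.1588, 0.5003]
ee_rot: [-0.595, -3.083, 0.001]
wrist_force: [0.0, 0.3, 1.5]
grip_width: 1.001
finger_force: 0.0
shift rows(20mm) in present axes [-0.94 -0.85  5.41] turn share [-0.001 -0.001 -0.   ] tcp target [0.538 0.136 0.392]
t 2.68 grasp pt [0.5273 0.1588 0.3453] q [ 0.24  0.25  1.7   0.    1.19 -0.95] F [0.  0.3 1.5]
```

View pics/l1.png

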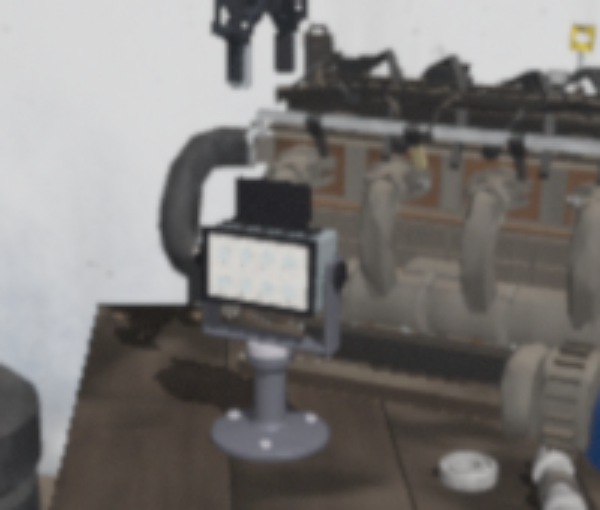

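The picture shows the open fingers at (238,60) and (288,50) above the blade at (237–310, 180–225), with free space around it. Going down over the blade.

```bash
python3 -m handwheel '[[1,-0.94,-0.85,0.4,0,0,0],[1,0,0,1,0,0,0],[1,0,0,1,0,0,0],[1,0,0,1,0,0,0],[1,0,0,1,0,0,0],[1,0,0,1,0,0,0],[1,0,0,0,0,0,0]]'
python3 plan.py .5385 .136 .237 1.19
python3 -m handwheel '[[-1,0,0,0,0,0,0],[-1,0,0,0,0,0,0],[-1,0,0,0,0,0,0],[-1,0,0,0,0,0,0],[-1,0,0,0,0,0,0],[-1,0,0,0,0,0,0],[-1,0,0,0,0,0,0],[-1,0,0,0,0,0,0]]'
```

```text
clock: 3.37
tcp_pos: [0.5381, 0.1363, 0.3905]
ee_rot: [-0.593, -3.082, 0.002]
wrist_force: [-0.9, 0.1, -0.6]
grip_width: 1.001
finger_force: 0.0
shift rows(20mm) in present axes [-0.02 -0.01 -0.07] turn share [-0.001 -0.002  0.   ] tcp target [0.538 0.136 0.392]
t 3.37 grasp pt [0.5376 0.1362 0.2355] q [ 0.19  0.36  1.83  0.    0.95 -1.  ] F [-0.9  0.1 -0.6]
clock: 4.03
tcp_pos: [0.539, 0.1361, 0.3934]
ee_rot: [0.595, 3.084, 0.0]
wrist_force: [-1.1, -1.8, 9.4]
grip_width: 0.107
finger_force: 58.6
```

The blade is held at 9 mm, against a true 10 mm. Now I'll swivel, then tilt about the pivot.

```bash
python3 -m handwheel '[[-1,0,0,0,0,0,-0.036],[-1,0,0,0,0,0,-0.036],[-1,0,0,0,0,0,-0.036],[-1,0,0,0,0,0,-0.036],[-1,0,0,0,0,0,-0.036],[-1,0,0,0,0,0,-0.035],[-1,0,0,0,0,0,0]]'
python3 -m handwheel '[[-1,0,-0.68,0.02,-0.04,0,0],[-1,0,-0.68,0.02,-0.04,0,0],[-1,0,-0.68,0.02,-0.04,0,0],[-1,0,-0.68,0.02,-0.04,0,0],[-1,0,0,0,0,0,0]]'
python3 plan.py .5385 .136 .237 1.527 -.25
```

```text
clock: 4.62
tcp_pos: [0.5389, 0.1363, 0.3934]
ee_rot: [0.062, 3.14, 0.001]
wrist_force: [-2.2, 1.9, 8.5]
grip_width: 0.106
finger_force: 58.7
clock: 5.03
tcp_pos: [0.5365, 0.0805, 0.3863]
ee_rot: [0.07, 3.109, 0.4]
wrist_force: [-2.8, 5.5, 6.4]
grip_width: 0.108
finger_force: 59.6
shift rows(20mm) in present axes [0.02 0.84 0.18] turn share [ 0.004  0.    -0.001] tcp target [0.537 0.098 0.387]
t 5.03 grasp pt [0.5383 0.1197 0.2363] q [-0.    0.35  1.89  0.32  0.92 -1.72] F [-2.8  5.5  6.4]
```

```bash
python3 -m handwheel '[[-1,0,-0.68,0.02,-0.04,0,0],[-1,0,-0.68,0.02,-0.04,0,0],[-1,0,-0.68,0.02,-0.04,0,0],[-1,0,-0.68,0.02,-0.04,0,0],[-1,0,0,0,0,0,0],[-1,0,0,0,0,0,0]]'
python3 - <<'E'
from h import *
from scipy.spatial.transform import Rotation as R
s=get_state();r=R.from_rotvec(s["ee_rot"]);z=r.as_matrix()[:,2];y=-r.as_matrix()[:,1]
print("beam dir",y.round(3),"blade dir",-z.round(3),"tcp along from pivot",(s["tcp_pos"]-np.array([.5385,.134,.1745])).round(4),np.array(s["wrist_force"]).round(1))
aim=np.array([.526,-.153,.029])-[.5385,.134,.1745];print("want",(aim/np.linalg.norm(aim)).round(3))
im=optics.camera("side");im2=optics.camera("top")
c=np.zeros((480,800,3),np.uint8);c[:,:400]=cv2.resize(im[80:200,190:290],(400,480));c[:,400:]=cv2.resize(im2[170:260,110:185],(400,480));cv2.imwrite("pics/l2.png",c)
E
```

```text
clock: 5.53
tcp_pos: [0.5344, 0.0308, 0.3663]
ee_rot: [0.069, 3.031, 0.78]
wrist_force: [-3.3, -4.2, 9.7]
grip_width: 0.109
finger_force: 61.9
beam dir [-0.04  -0.875 -0.483] blade dir [-0.021 -0.482  0.876] tcp along from pivot [-0.0041 -0.1032  0.1918] [-3.3 -4.2  9.7]
want [-0.039 -0.891 -0.452]
```

View pics/l2.png

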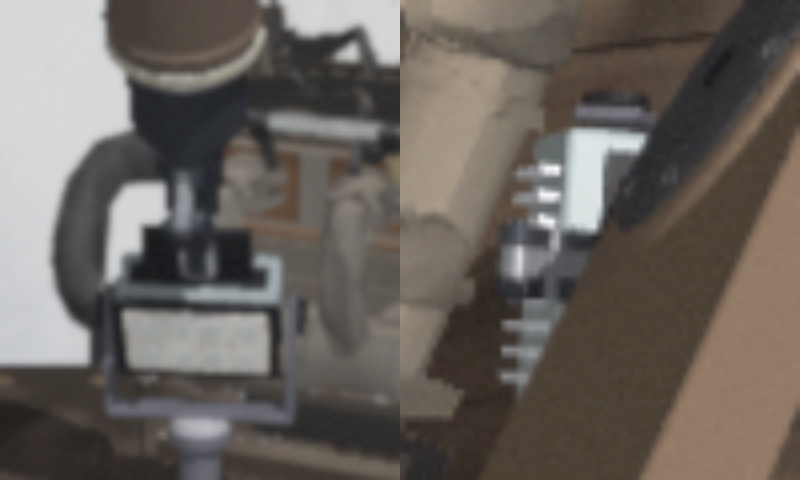

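The lamp head now leans towards the side camera, with the blade between the pads at (195,255). The tool implies a tilt of about 0.50, and 0.469 is wanted, so I'll back off 0.03, then release and retreat along the blade.

```bash
python3 -m handwheel '[[-1,0,0.33,0,0.019,0,0],[-1,0,0,0,0,0,0],[-1,0,0,0,0,0,0],[1,0,0,0,0,0,0],[1,0,0,0,0,0,0],[1,0,0,0,0,0,0],[1,0,0,0,0,0,0],[1,0,0,0,0,0,0]]'
python3 -m handwheel '[[1,0,0,0,0,0,0],[1,0,0,-0.5,0,0,0],[1,0,0,-1,0,0,0],[1,0,0,-1,0,0,0],[1,0,0,-1,0,0,0],[1,0,0,-1,0,0,0],[1,0,0,-1,0,0,0],[1,0,0,0,0,0,0]]'
python3 plan.py .6555 -.173 .12 -.33;python3 plan.py .53 -.03 .35 1.527
```

```text
clock: 6.3
tcp_pos: [0.5346, 0.0376, 0.3692]
ee_rot: [0.066, 3.044, 0.733]
wrist_force: [0.6, -0.1, -0.6]
grip_width: 0.81
finger_force: 0.0
clock: 6.97
tcp_pos: [0.533, -0.014, 0.471]
ee_rot: [0.066, 3.039, 0.73]
wrist_force: [1.1, 0.2, 0.3]
grip_width: 1.0
finger_force: 0.0
shift rows(20mm) in present axes [ -6.42 -11.3    5.27] turn share [ 0.211 -0.276  1.158] tcp target [ 0.656 -0.173  0.275]
t 6.97 grasp pt [0.5368 0.0563 0.3329] q [-0.25  0.28  1.8   0.5   1.21 -1.99] F [1.1 0.2 0.3]
shift rows(20mm) in present axes [ 0.11  0.05 -1.88] turn share [0.3   0.003 0.   ] tcp target [ 0.53  -0.03   0.505]
t 6.97 grasp pt [0.5368 0.0563 0.3329] q [-0.25  0.28  1.8   0.5   1.21 -1.99] F [1.1 0.2 0.3]
```

```bash
python3 -m handwheel '[[1,0,-0.5,-1,0.075,0,0],[1,0,-0.5,-1,0.075,0,0],[1,0,-0.5,-0.5,0.075,0,0],[1,0,-0.5,0,0.075,0,0],[1,0,-1,0,0,0,0],[1,0,-1,0,0,0,0],[1,0,-1,0,0,0,0],[1,0,-1,0,0,0,0]]'
python3 -m handwheel '[[1,0,0,0,0,0,0.078],[1,0,0,0,0,0,0.078],[1,0,0,0,0,0,0.078],[1,0,0,0,0,0,0.078],[1,0,0,0,0,0,0.078],[1,0,0,0,0,0,0.078],[1,0,0,0,0,0,0.078],[1,0,0,0,0,0,0.078]]'
python3 -m handwheel '[[1,0,0,0,0,0,0.078],[1,0,0,0,0,0,0.078],[1,0,0,0,0,0,0.078],[1,0,0,0,0,0,0.078],[1,0,0,0,0,0,0.078],[1,0,0,0,0,0,0.078],[1,0,0,0,0,0,0.078],[1,0,0,0,0,0,0]]'
python3 plan.py .6555 -.173 .12 -.33
```

```text
clock: 7.63
tcp_pos: [0.5262, -0.1493, 0.502]
ee_rot: [-0.067, -3.141, -0.002]
wrist_force: [0.1, -0.0, -0.1]
grip_width: 1.001
finger_force: 0.0
clock: 8.3
tcp_pos: [0.5263, -0.1487, 0.5019]
ee_rot: [-1.546, -2.733, -0.002]
wrist_force: [-0.4, 0.0, -0.3]
grip_width: 0.994
finger_force: 0.0
clock: 8.97
tcp_pos: [0.5263, -0.1487, 0.5019]
ee_rot: [-2.543, -1.842, -0.001]
wrist_force: [0.3, 1.2, 0.9]
grip_width: 0.994
finger_force: 0.0
shift rows(20mm) in present axes [ 0.84  6.52 11.34] turn share [-0.    -0.001  0.008] tcp target [ 0.656 -0.173  0.275]
t 8.97 grasp pt [ 0.5263 -0.1484  0.3469] q [-0.33  0.25  1.71  0.    1.19 -0.01] F [0.3 1.2 0.9]
```

Run:
```python
from h import *
im=optics.camera("side");im2=optics.camera("top")
cv2.imwrite("pics/s3.png",im);cv2.imwrite("pics/t3.png",im2)
c=np.zeros((480,800,3),np.uint8);c[:,:400]=cv2.resize(im[110:206,195:275],(400,480),interpolation=2);c[:,400:]=cv2.resize(im2[175:271,115:195],(400,480),interpolation=2);cv2.imwrite("pics/l3.png",c)
```

```text
(no output)
```

View pics/l3.png

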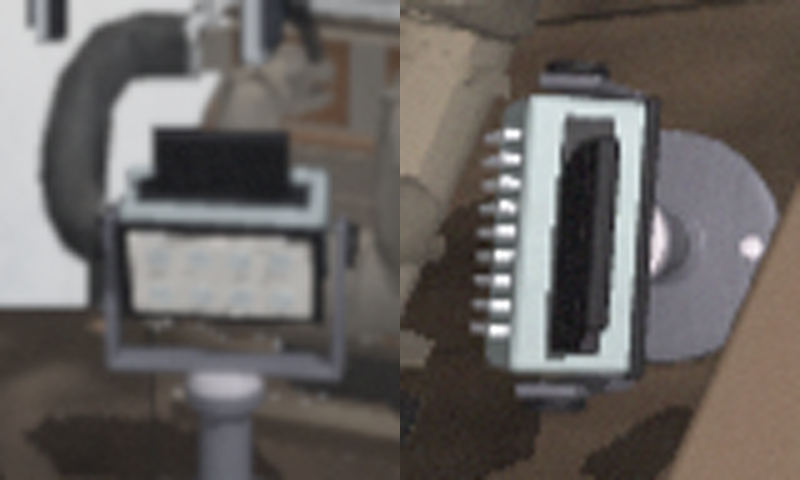

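In the left crop (side view) the released head has its blade top edge at y≈129 (153–290), and the lens spans (126–312, 232–320). In the right crop (top view) the blade's top end is the grey strip at x≈590–617. I'll triangulate the blade's rear top edge to check the setting, and start towards the cap.

```bash
python3 - <<'E'
from h import *
def tri(s,t):
    o1,d1=ray("side",*s);o2,d2=ray("top",*t);k=np.linalg.lstsq(np.c_[d1,-d2],o2-o1,rcond=None)[0];a=o1+d1*k[0];b=o2+d2*k[1];print(np.linalg.norm(a-b).round(4));return (a+b)/2
S=lambda x,y:(195+x/5,110+y/5);T=lambda x,y:(115+(x-400)/5,175+y/5)
p=np.array([.5385,.134,.1745])
m=tri(S(221.5,129),T(588,242));v=m-p;print(m.round(4),"len",np.linalg.norm(v).round(4),"tilt",np.arctan2(np.hypot(*v[:2]),v[2])+.0624)
# swivel: head's top edges/knobs in top view
k1=onz("top",*T(574,75),.175);k2=onz("top",*T(550,395),.175);d=k1-k2;print("yaw x",np.arctan2(d[1],d[0])-np.pi/2)
a=onz("top",*T(655,98),.2);b=onz("top",*T(632,375),.2);d=a-b;print("yaw from front edge",np.arctan2(d[1],d[0])-np.pi/2)
# lens top and bottom mid in side: plane check via known width, height
l=[ray("side",*S(*q)) for q in((219,235),(222,318))]
for t in(.40,.44,.47,.50,.54):
    x=np.array([-.0436*np.cos(t),-.999*np.cos(t),-np.sin(t)]);z=np.array([-.0436*np.sin(t),-.999*np.sin(t),np.cos(t)])
    h=[]
    for o,dd in l:
        q=o+dd*(((p+.029*x-o)@x)/(dd@x));h.append(((q-p)@z).round(4))
    print(t,h)
E
python3 -m handwheel '[[1,0.1,0.8,1,0,0,0],[1,0.1,0.8,1,0,0,0],[1,0.1,0.8,1,0,0,0],[1,0.1,0.8,1,0,0,0],[1,0.1,0.8,1,0,0,0],[1,0.1,0.8,1,0,0,0],[1,0.1,0.8,1,0,0,0],[1,0.1,0.8,1,0,0,0.008]]'
python3 plan.py .6555 -.173 .018 -.33
```

```text
0.0042
[0.5351 0.1062 0.2442] len 0.0751 tilt 0.4447221782859751
yaw x -1.6182268655522816
yaw from front edge -1.6304906526574618
0.4 [np.float64(0.0272), np.float64(-0.0326)]
0.44 [np.float64(0.0294), np.float64(-0.0327)]
0.47 [np.float64(0.0311), np.float64(-0.0328)]
0.5 [np.float64(0.0329), np.float64(-0.033)]
0.54 [np.float64(0.0355), np.float64(-0.0333)]
clock: 9.73
tcp_pos: [0.654, -0.1724, 0.3407]
ee_rot: [-2.544, -1.841, -0.001]
wrist_force: [0.6, 0.9, 1.2]
grip_width: 0.999
finger_force: 0.0
shift rows(20mm) in present axes [-0.02  0.09  8.38] turn share [-0.    -0.001  0.008] tcp target [ 0.656 -0.173  0.173]
t 9.73 grasp pt [ 0.654  -0.1721  0.1857] q [-0.3   0.58  1.59  0.    0.97  0.01] F [0.6 0.9 1.2]
```

Tilt is about 0.45–0.475 and yaw about −1.62, both as wanted (0.469 and −1.614). Descending on the cap.

```bash
python3 -m handwheel '[[1,0,0.1,1,0,0,0],[1,0,0,1,0,0,0],[1,0,0,1,0,0,0],[1,0,0,1,0,0,0],[1,0,0,1,0,0,0],[1,0,0,1,0,0,0],[1,0,0,1,0,0,0],[1,0,0,0.6,0,0,0]]'
python3 -m handwheel '[[1,0,0,0.4,0,0,0],[1,0,0,0,0,0,0]]'
python3 plan.py .6555 -.173 .025 -.33
python3 -m handwheel '[[-1,0,0,0,0,0,0],[-1,0,0,0,0,0,0],[-1,0,0,0,0,0,0],[-1,0,0,0,0,0,0],[-1,0,0,0,0,0,0],[-1,0,0,0,0,0,0],[-1,0,0,0,0,0,0],[-1,0,0,0,0,0,0]]'
```

```text
clock: 10.4
tcp_pos: [0.6546, -0.1725, 0.1876]
ee_rot: [-2.543, -1.839, 0.001]
wrist_force: [0.6, 0.1, -0.5]
grip_width: 1.002
finger_force: 0.0
clock: 10.57
tcp_pos: [0.6547, -0.1725, 0.1803]
ee_rot: [-2.545, -1.836, 0.001]
wrist_force: [-0.3, 0.6, 1.4]
grip_width: 1.002
finger_force: 0.0
shift rows(20mm) in present axes [-0.01  0.05  0.01] turn share [-0.002 -0.001  0.006] tcp target [ 0.656 -0.173  0.18 ]
t 10.57 grasp pt [ 0.6544 -0.1721  0.0253] q [-0.3   0.78  1.67  0.    0.69  0.02] F [-0.3  0.6  1.4]
clock: 11.23
tcp_pos: [0.6554, -0.1727, 0.1826]
ee_rot: [-2.549, -1.835, -0.002]
wrist_force: [-1.8, 0.4, 7.8]
grip_width: 0.247
finger_force: 58.9
```

Held at 21 mm, against a true 22. Lift, turn and carry to the plate.

```bash
python3 -m handwheel '[[-1,0,0,-0.5,0,0,0],[-1,0,0,-1,0,0,0],[-1,0,0,-1,0,0,0],[-1,0,0,-1,0,0,0],[-1,0,0,-0.5,0,0,0.074],[-1,0,0,0,0,0,0.074],[-1,0,0,0,0,0,0.074],[-1,0,0,0,0,0,0.074]]'
python3 -m handwheel '[[-1,0,0,0,0,0,0.074],[-1,0,0,0,0,0,0.074],[-1,0,0,0,0,0,0.074],[-1,0,0,0,0,0,0.074],[-1,0,0,0,0,0,0.074],[-1,0,0,0,0,0,0.074],[-1,0,0,0,0,0,0.074],[-1,0,0,0,0,0,0]]'
python3 plan.py .526 -.153 .08 -1.614
```

```text
clock: 11.9
tcp_pos: [0.6552, -0.1727, 0.2629]
ee_rot: [-2.906, -1.19, -0.002]
wrist_force: [1.0, -0.0, -1.0]
grip_width: 0.245
finger_force: 59.0
clock: 12.57
tcp_pos: [0.6552, -0.1727, 0.2624]
ee_rot: [-3.14, 0.058, -0.001]
wrist_force: [0.2, 0.3, -1.5]
grip_width: 0.25
finger_force: 58.9
shift rows(20mm) in present axes [-6.49 -0.75  1.37] turn share [-0.001 -0.     0.004] tcp target [ 0.526 -0.153  0.235]
t 12.57 grasp pt [ 0.6552 -0.1725  0.1074] q [-0.3   0.67  1.64  0.    0.83  1.3 ] F [ 0.2  0.3 -1.5]
```

```bash
python3 -m handwheel '[[-1,-1,-0.12,0.2,0,0,0],[-1,-1,-0.12,0.2,0,0,0],[-1,-1,-0.12,0.2,0,0,0],[-1,-1,-0.12,0.2,0,0,0],[-1,-1,-0.12,0.2,0,0,0],[-1,-1,-0.12,0.2,0,0,0],[-1,-0.5,-0.05,0.1,0,0,0],[-1,0,0,0,0,0,0]]'
python3 plan.py .526 -.153 .040 -1.614
python3 - <<'E'
from h import *
im=optics.camera("side");im2=optics.camera("top")
c=np.zeros((480,800,3),np.uint8);c[:,:400]=cv2.resize(im[200:296,185:265],(400,480),interpolation=2);c[:,400:]=cv2.resize(im2[180:276,245:325],(400,480),interpolation=2);cv2.imwrite("pics/l4.png",c)
E
```

```text
clock: 13.23
tcp_pos: [0.5238, -0.153, 0.2357]
ee_rot: [-3.139, 0.044, 0.003]
wrist_force: [-0.4, -0.1, -1.2]
grip_width: 0.243
finger_force: 58.9
shift rows(20mm) in present axes [0.11 0.   2.04] turn share [-0.001  0.001  0.01 ] tcp target [ 0.526 -0.153  0.195]
t 13.23 grasp pt [ 0.5235 -0.1526  0.0807] q [-0.34  0.57  1.97  0.    0.6   1.26] F [-0.4 -0.1 -1.2]
```

View pics/l4.png

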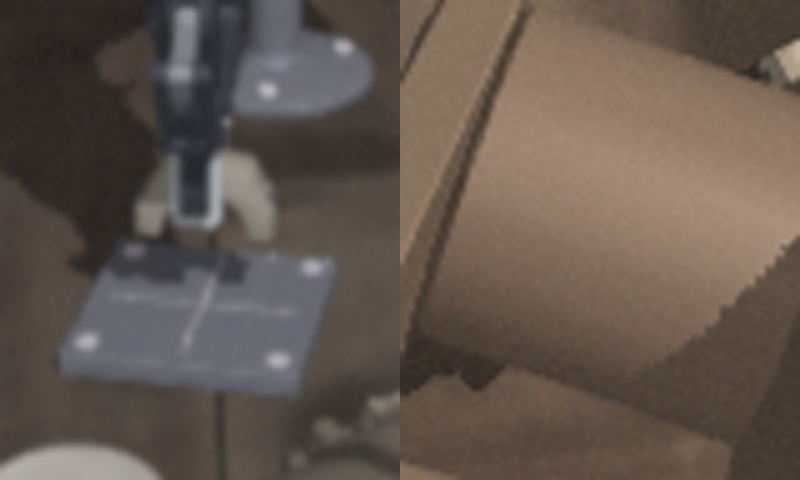

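The side crop shows the cap hanging upright, with feet at (150,235) and (262,240) and pads at 197, so its centre is about 3 mm towards +x of the grasp. The plate cross is at (203,303).

```bash
python3 -c "
from h import *
print(onz('side',185+203/5,200+303/5,.012))"
python3 -m handwheel '[[-1,0,0,0.7,0,0,0],[-1,0,0,0.7,0,0,0],[-1,0,0,0.4,0,0,0],[-1,0,0,0.2,0,0,0],[-1,0,0,0,0,0,0]]'
python3 plan.py .526 -.153 .040 -1.614
```

```text
[ 0.52506929 -0.15451458  0.012     ]
clock: 13.75
tcp_pos: [0.5263, -0.1534, 0.1953]
ee_rot: [-3.14, 0.047, 0.0]
wrist_force: [-0.2, -0.0, -1.5]
grip_width: 0.245
finger_force: 59.0
shift rows(20mm) in present axes [-0.02 -0.02  0.01] turn share [-0.001  0.     0.008] tcp target [ 0.526 -0.153  0.195]
t 13.75 grasp pt [ 0.5263 -0.1531  0.0403] q [-0.34  0.64  1.99  0.    0.52  1.26] F [-0.2 -0.  -1.5]
```

```bash
python3 -m handwheel '[[-1,-0.15,0,0.04,0,0,0],[-1,0,0,0.04,0,0,0],[-1,0,0,0,0,0,0],[-1,0,0,0,0,0,0]]'
```

```text
clock: 14.08
tcp_pos: [0.5228, -0.1532, 0.1947]
ee_rot: [-3.14, 0.048, -0.001]
wrist_force: [-0.7, -0.1, 0.1]
grip_width: 0.247
finger_force: 59.0
```

```bash
python3 -m handwheel '[[-1,0,0,0.05,0,0,0],[-1,0,0,0,0,0,0],[-1,0,0,0,0,0,0]]'
```

```text
clock: 14.33
tcp_pos: [0.5227, -0.1532, 0.1945]
ee_rot: [-3.14, 0.048, -0.001]
wrist_force: [-7.0, 1.1, 25.8]
grip_width: 0.244
finger_force: 62.4
```

Contact. Ease off, release and retreat upward.

```bash
python3 -m handwheel '[[-1,0,0,-0.05,0,0,0],[-1,0,0,0,0,0,0],[1,0,0,0,0,0,0],[1,0,0,0,0,0,0],[1,0,0,0,0,0,0],[1,0,0,0,0,0,0],[1,0,0,0,0,0,0],[1,0,0,-0.3,0,0,0]]'
python3 -m handwheel '[[1,0,0,-1,0,0,0],[1,0,0,-1,0,0,0],[1,0,0,-1,0,0,0],[1,0,0,-1,0,0,0],[1,0,0,-1,0,0,0],[1,0,0,-1,0,0,0],[1,0,0,-1,0,0,0],[1,0,0,-1,0,0,0]]'
python3 -m handwheel '[[1,-1,-1,-0.5,0,0,0],[1,-1,-1,-0.5,0,0,0],[1,-1,-1,0,0,0,0],[1,-1,-1,0,0,0,0],[1,-1,-1,0,0,0,0],[1,-1,-1,0,0,0,0],[1,-1,-1,0,0,0,0],[1,0,0,0,0,0,0]]'
python3 - <<'E'
from h import *
s=get_state();print(s["tcp_pos"],s["qpos"])
E
```

```text
clock: 15.0
tcp_pos: [0.5224, -0.1531, 0.1996]
ee_rot: [-3.139, 0.048, 0.002]
wrist_force: [0.0, -0.3, -0.1]
grip_width: 0.999
finger_force: 0.0
clock: 15.67
tcp_pos: [0.5225, -0.1533, 0.3617]
ee_rot: [-3.14, 0.048, -0.0]
wrist_force: [0.4, -0.6, -0.1]
grip_width: 1.002
finger_force: 0.0
clock: 16.33
tcp_pos: [0.3833, -0.007, 0.3804]
ee_rot: [-3.139, 0.047, 0.004]
wrist_force: [0.8, -0.5, -0.9]
grip_width: 0.997
finger_force: 0.0
[ 0.38334163 -0.00698834  0.38044191] [-0.09841499  0.13909553  2.19161179  0.00285276  0.81369469  1.50004988]
```

Run:
```python
from h import *
im=optics.camera("side");im2=optics.camera("top")
cv2.imwrite("pics/s5.png",im);cv2.imwrite("pics/t5.png",im2)
c=np.zeros((600,800,3),np.uint8);c[:,:400]=cv2.resize(im[110:290,175:295],(400,600),interpolation=2);c[:480,400:]=cv2.resize(im2[180:276,245:325],(400,480),interpolation=2);cv2.imwrite("pics/l5.png",c)
```

View pics/l5.png

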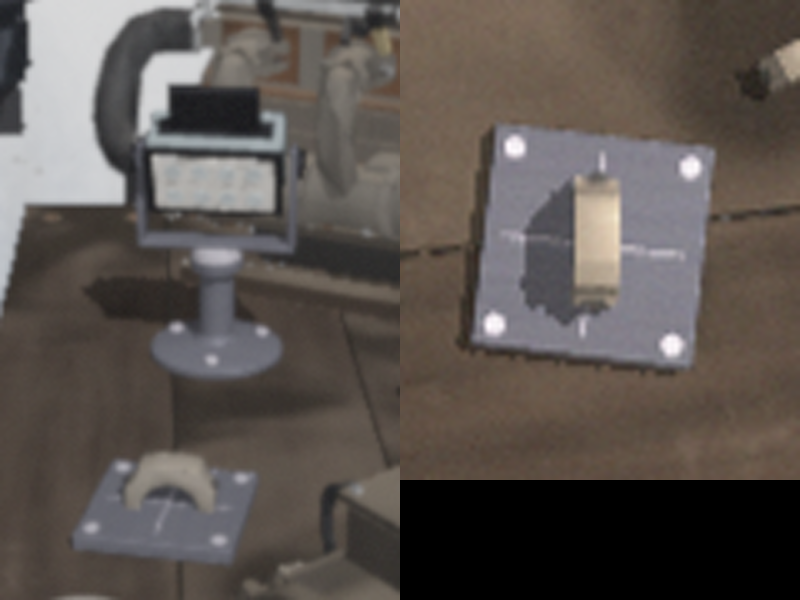

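The cap stands upright in the plate's middle (right crop: cap centre (597,240), cross (592,245), about 3 mm off). Its broad face is towards the lamp and the head is unchanged. The robot is clear, so I'm handing in.

```bash
python3 -c "
from bench import job
print(job.close_job())"
```

```text
the job is handed in; nothing more can be done
None
```

I handed the job in at about 16 s of the 54 s allowed: the cap stands on the plate about 3 mm from its middle with a broad face to the light, the beam is aimed at the cap's middle by my camera measurements, the arm never went near the piston or bearing, and no verdict came back.

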